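# Clear the sample tin and hold the radiation probe over it

### The arm

A 6-joint arm with a two-finger parallel gripper is mounted at the origin on the work surface. World frame = base frame: x ahead of the robot, y to its left, z up, the work surface at z = 0. Lengths are in mm, angles in degrees, forces in N, time in s.
With the tool pointing down it reaches from about 225 to 725 mm from the base axis. Payload 3.1 kg.
Tool frame: the origin (TCP) lies midway between the tips of the shut fingers; the grasp point (between the pads) lies 19 mm behind it; z points along the fingers, y is the line along which they close (so a half turn about z gives the same grasp; the last joint's range is limited). The gripper opens to 85 mm and grips with 20 to 120 N. Pads are 22 mm wide; open, the fingers measure 114 mm over their backs; the gripper's body (76 mm by 85 mm) begins 54 mm behind the grasp point. The pads swing forward as they close: fully open they stand 13 mm farther back than shut.
Start: joints at [-81.234, 2.75, 5.684, 92.934, 0, 82.678], TCP at [145.475, -504.435, 231.312] pointing down, gripper open.
Joint ranges: [-166.93, 166.93], [-56.73, 111.36], [-69.38, 81.34], [-121.58, 131.49], [-85.45, 84.26], [-180, 180]. Speed limits (degrees/s): [159.86, 159.86, 180, 180, 180, 180].

### API

Orientations are given as a 3x3 rotation matrix whose columns are the frame's x, y, z axes.
In Python, from bench import monitor, viewer, close_job gives the robot as it stands.
- The arm moves only by the shell command python3 -m handwheel 'ROWS' [FORCE]. ROWS is JSON, a list of rows, each a list of 5 numbers: the shift along the world's x, y, z in m, then the turn about the world's z in rad, then the finger opening in m, from 0 to 0.0854. In form: [[x, y, z, twist, gripper], ...]. A call has 1 to 8 rows; each row is the pose to reach, as a shift and turn from the pose commanded when the call began; what a row does not reach only later rows make up. A row lasts 1/10 s, in which the tool goes at most 50 mm and 8.59 degrees, less where a joint would pass 70% of its speed; a pose out of reach is approached as far as the arm can. A call with a gripper value outside its range is refused whole. The fingers move at their own pace and stop on an object; FORCE is the grip in N (left out, the last holds). Time passes only in rows, so rows that repeat a pose let the fingers close. It gives the time, the measured TCP pose, the force, the opening and the grip force at its end, in the units of the state.
- monitor.state(): the state, without advancing time (a new reading comes with each control period).
- viewer.capture(name): name is "scene" or "side" or "wrist"; returns the picture (384x512x3 uint8, red, green, blue); there is no depth.
- viewer.camera_params(name): a dict with "fx", "fy", "cx", "cy" (pixels), "rvec" (rotation vector, rad) and "tvec" (3), from world to camera coordinates, as OpenCV has them. Camera axes: x right, y down, z forward; pixel columns grow to the right and rows downward; lengths in mm; the calibration is good to about 2 mm. A picture is of the moment at which its call begins: read the wrist's pose just before it. camera_params takes no time and is no camera call; for the wrist camera it gives the pose at the moment of the call.
- close_job(): hands the job in; it is judged then, once.
The state is a dict: "time_s": time; "qpos": joint angles; "joint_velocities": joint speeds; "effort": joint torques, N m; "tool_pos": TCP position; "eef_rot": TCP orientation; "contact_force": force on the tool from outside, world axes, zero at the start; "torque": the same for the moment, N m; "grip_width": opening from 0.0 (shut) to 1.0 (fully open); "gripper_force": force on a finger pad.
Only numpy, scipy, OpenCV 4.12 (cv2) and the standard library are available. Lean on these libraries where they do the work, as an engineer would, in place of code of your own. Each camera call takes 0.05 s, during which the arm holds its last target. There are 200 camera calls.

### The job

Two stone chips have been left on the soil sample tin between the brick shield walls: put both into the steel waste tub first. Then take the probe off its mat by the stem, lift it over the shield wall and hold it upright about 1 cm above the tin, its rectangular face centred on the tin and lined up with it. The probe must not touch the tin, plate or walls at any time, nothing else on the table may be disturbed, and you finish while still holding the probe there, motionless.

Things in the scene. Friction and masses are not known exactly. Their poses are not given: they have to be found in the camera images.
- tin_top (a point): Centre of the top face of the sample tin, 22 above the table. The tin is flat aluminium, 80 (own x) x 50 (own y), 14 high, filled flush with brown soil, fixed in the middle of the measuring stage. z is up. (mm)
- stage: The fixed measuring stage: steel plate 200 (x) x 270 (y) x 8 with the tin in its middle. Along its +y and -y edges stand grey brick shield walls, the full 200 long in x, inner faces 95 and outer faces 135 from the tin's centre along y, tops 75 above the table; the two x sides are open. Origin: centre of the plate's underside; axes as the tin's. (mm)
- chip1_center (a point): Centre (12.5 above the underside) of a rough grey stone chip, about 30 (own x) x 26 (own y) x 26 high, 30 to 55 g. Its two parallel flat sides, 26 apart, face its own +y and -y. It lies on the sample tin, beside the other chip along the tin's x, centres about 46 apart. z is up. (mm)
- chip2_center (a point): Centre (12.5 above the underside) of a rough grey stone chip, about 30 (own x) x 26 (own y) x 26 high, 30 to 55 g. Its two parallel flat sides, 26 apart, face its own +y and -y. It lies on the sample tin, beside the other chip along the tin's x, centres about 46 apart. z is up. (mm)
- chip1: The first chip's body; origin at the centre of its underside.
- chip2: The second chip's body; origin at the centre of its underside.
- bin_in (a point): Centre of the inner floor of the round open steel waste tub, 5 above the table. The tub is 132 across at its foot, 156 across at the rim, wall 3, 90 tall, fixed. It stands outside one shield wall (left or right, it changes). (mm)
- probe_grip (a point): Point on the axis of the probe's grip stem, 75 above the probe's underside. The stem is 36 (own x) x 24 (own y) and runs from 30 to 115 above the underside; z is up along it. The probe stands upright on a black rubber mat (4 thick) outside the shield wall, on the opposite side of the stage from the tub (left or right, it changes). (mm)
- probe_face (a point): Centre of the measuring face (flat underside) of the wireless radiation probe, 75 below probe_grip, same axes. The probe is one rigid grey plastic piece, 0.25 to 0.4 kg: a rectangular head 80 (own x) x 50 (own y) x 30 high with the grip stem upright on its middle. (mm)
- probe: The probe; origin at the centre of its underside.
- bottle_a: Bystander, not to be disturbed. Amber glass sample bottle with a white cap, 64 across, 125 tall. Origin at the centre of its underside. (mm)
- bottle_b: Bystander, not to be disturbed. Green glass jar with a paper label, 60 across, 100 tall. Origin at the centre of its underside. (mm)
- measure: Bystander, not to be disturbed. Glass measuring cylinder, 25 across on a foot 68 across, 150 tall. Origin at the centre of its underside. (mm)
- scale: Bystander, not to be disturbed. Flat black pocket scale with a steel pan, 125 x 75 x 19. Origin at the centre of its underside. (mm)
- pen: Bystander, not to be disturbed. Orange pen thermometer lying flat, about 160 x 26 x 16. Origin at the centre of its underside. (mm)
- cap: Bystander, not to be disturbed. Loose white bottle cap, 40 across, 17 tall. Origin at the centre of its underside. (mm)
- vial: Bystander, not to be disturbed. Small clear vial with a black cap, 28 across, 55 tall. Origin at the centre of its underside. (mm)
Mind the look-alikes: they are no part of the job. What is shaped like the probe but purple is not meant. What is shaped like the chip2 but red is not meant.

How it is judged:
By the outcome, as a careful person would: the job done as asked, in the order asked, and still so for the second after the job is handed in, while the arm keeps its last pose, push and grip.
It also fails if it takes over 67 s, if anything falls off the work surface, if the arm or the gripper's body presses on something with over 40 N, if the wrist force passes 120 N, or if a joint passes its speed limit or range.

## Working session

There is one attempt and no reset: what is moved stays moved. The work goes in short steps, Python scripts to look and compute and a shell command to move; the robot and the scene stay as the last step left them, time stands still between calls to the robot, and variables do not carry over. Pictures are saved under pics/ and viewed, at most 10 in all, crops included, and the job is handed in when it is done.

```bash
mkdir -p pics; ls
python3 - <<'E'
from bench import monitor, viewer
import cv2,json
s=monitor.state();print(s['time_s'],s['tool_pos'],s['eef_rot'],s['grip_width'])
for n in("scene","side","wrist"):
    p=viewer.camera_params(n);print(n,p)
    cv2.imwrite(f"pics/{n}0.png",cv2.resize(viewer.capture(n)[:,:,::-1],(800,600),interpolation=cv2.INTER_CUBIC))
E
```

```text
pics
0.0 [ 145.38290368 -503.83205505  230.12607749] [[ 9.60841451e-01  2.77098543e-01 -3.22497338e-04]
 [ 2.77098531e-01 -9.60838712e-01  2.31803085e-03]
 [ 3.32455042e-04 -2.31662366e-03 -9.99997261e-01]] 1.0028718114855206
scene {'fx': 361.3321620810497, 'fy': 361.3321620810497, 'cx': 261.09517381902936, 'cy': 192.63372857033076, 'rvec': array([ 1.83603076,  1.28703494, -0.69060194]), 'tvec': array([-140.93660991, -236.3406351 , 1744.29187578])}
side {'fx': 401.8088151610039, 'fy': 401.8088151610039, 'cx': 259.3157000728627, 'cy': 188.7515959654315, 'rvec': array([ 0.58913124, -2.75562702,  1.01007687]), 'tvec': array([486.45830491, 247.72846884, 911.4164192 ])}
wrist {'fx': 317.6268130735435, 'fy': 317.6268130735435, 'cx': 257.9026660188464, 'cy': 190.5632378384789, 'rvec': array([-2.30791304,  1.73338766,  0.26949779]), 'tvec': array([-523.59606677,  -39.74790928,  380.81893124])}
```

View pics/scene0.png

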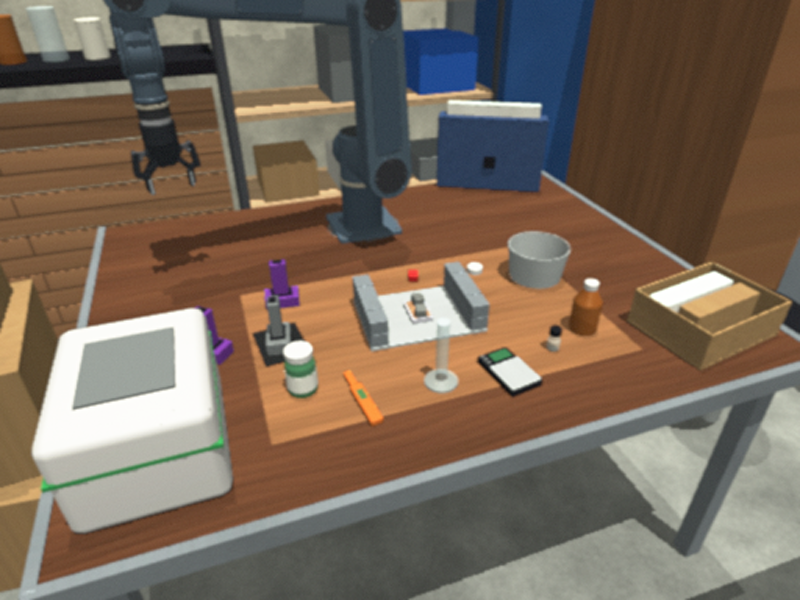

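View pics/side0.png

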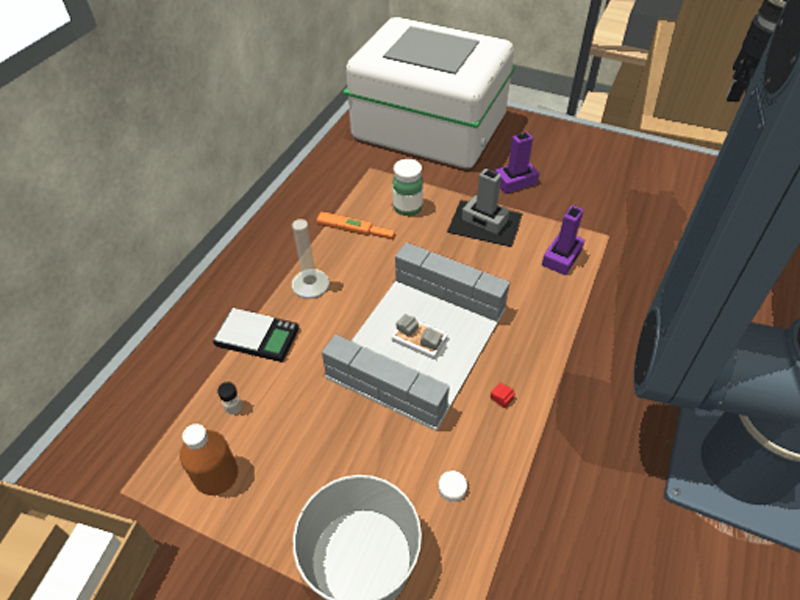

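The scene view shows the tub on the left (+y, scene ~(538,258)) and the grey probe on the right on its mat (scene ~(277,325), side ~(487,200)). The chips are on the tin at side (407,325) and (431,337), with purple and red decoys nearby.

```bash
cat > h.py <<'E'
import numpy as np,cv2
from bench import monitor,viewer
def pix2w(p,u,v,z,s=1.0,off=(0,0)):
    """pixel (in a crop scaled by s with offset off) -> world on plane z"""
    u=off[0]+(u+.5)/s-.5; v=off[1]+(v+.5)/s-.5
    R=cv2.Rodrigues(p['rvec'])[0];c=-R.T@p['tvec']
    d=R.T@np.array([(u-p['cx'])/p['fx'],(v-p['cy'])/p['fy'],1])
    return (c+d*(z-c[2])/d[2])[:2].round(1)
def w2pix(p,X):
    K=np.array([[p['fx'],0,p['cx']],[0,p['fy'],p['cy']],[0,0,1]])
    return cv2.projectPoints(np.array(X,float).reshape(-1,1,3),p['rvec'],p['tvec'],K,None)[0][:,0]
E
python3 - <<'E'
from h import *
p=viewer.camera_params("side");s=1.5625
for n,u,v,z in [("tin",418,340,22),("chipA",407,322,46),("chipB",431,335,46),("stemtop",489,174,119),("rimL",294,535,90),("rimR",421,535,90),("rimT",357,477,90),("wall farR",508,290,75),("wall far L",407,246,75),("wall near L",330,340,75),("wall near R",447,386,75),("bottle_b",407,163,100),("purple1",573,212,119),("purple2",523,135,119),("cyl top",301,225,150),("bottle a",195,435,125),("cap",453,482,17),("probe matL",449,232,0),("matR",514,243,0)]:
    print(n,pix2w(p,u,v,z,s))
p=viewer.camera_params("wrist");R=cv2.Rodrigues(p['rvec'])[0];print(-R.T@p['tvec'],R.T[:,2],R.T[:,0])
E
```

```text
tin [511.4  -1.5]
chipA [535.5 -11.3]
chipB [489.5  -2.9]
stemtop [ 515.3 -336. ]
rimL [513.  373.6]
rimR [372.7 310.7]
rimT [477.1 276.5]
wall farR [ 401.8 -119.1]
wall far L [ 595.  -144.3]
wall near L [620.3  89.7]
wall near R [425.   93.1]
bottle_b [ 676.6 -326.6]
purple1 [ 348.  -297.2]
purple2 [ 494.1 -476.9]
cyl top [742.3 -50. ]
bottle a [684.4 324.1]
cap [370.  200.8]
probe matL [ 566.3 -280.8]
matR [ 440.8 -303.4]
[ 219.62231027 -482.3745504   374.13997436] [-0.28949919 -0.08203486 -0.95365639] [ 0.27837248 -0.96047135 -0.00188378]
```

```bash
python3 -m handwheel '[[0.02,0.03,0.03,0,0.085],[0.04,0.07,0.06,0,0.085],[0.06,0.11,0.1,-0.1,0.085],[0.08,0.15,0.1,-0.2,0.085],[0.1,0.19,0.1,-0.3,0.085],[0.12,0.23,0.1,-0.4,0.085],[0.145,0.27,0.1,-0.4,0.085],[0.17,0.31,0.1,-0.4,0.085]]'; python3 -m handwheel '[[0.02,0.04,0,0,0.085],[0.04,0.08,0,0,0.085],[0.07,0.12,0,0,0.085],[0.1,0.16,0,0,0.085],[0.125,0.194,0,0,0.085],[0.125,0.194,0,0,0.085],[0.125,0.194,0,0,0.085],[0.125,0.194,0,0,0.085]]'
python3 - <<'E'
from h import *
s=monitor.state();print(s['time_s'],s['tool_pos'],s['eef_rot'])
p=viewer.camera_params("wrist");np.save("w1.npy",p,allow_pickle=True)
im=viewer.capture("wrist")[:,:,::-1];cv2.imwrite("pics/w1raw.png",im)
cv2.imwrite("pics/w1.png",cv2.resize(im,(800,600),interpolation=cv2.INTER_CUBIC))
E
```

```text
time_s: 0.95
tool_pos: [315.9, -192.8, 331.3]
eef_rot: [[0.993, -0.12, 0.001], [-0.12, -0.993, -0.0], [0.001, 0.0, -1.0]]
contact_force: [0.9, -1.7, -0.6]
grip_width: 0.997
gripper_force: 0.0
time_s: 1.75
tool_pos: [440.0, -1.0, 331.2]
eef_rot: [[0.993, -0.12, -0.001], [-0.12, -0.993, -0.0], [-0.001, 0.0, -1.0]]
contact_force: [0.1, 0.4, 0.2]
grip_width: 0.994
gripper_force: 0.0
1.75 [440.00187677  -1.02528995 331.23433146] [[ 9.92822442e-01 -1.19595655e-01 -6.91561927e-04]
 [-1.19595941e-01 -9.92822572e-01 -3.88654476e-04]
 [-6.40116905e-04  4.68572885e-04 -9.99999685e-01]]
```

View pics/w1.png

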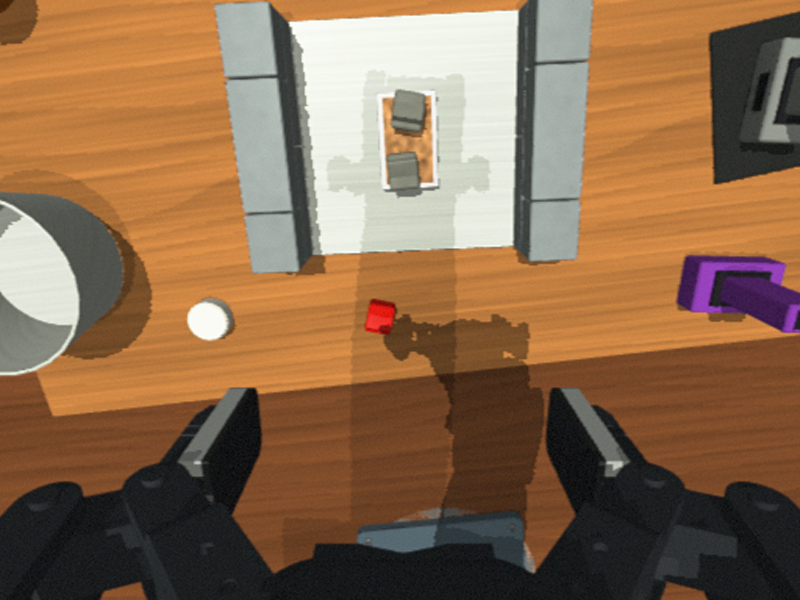

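The tin is at about (408,140) in the 800-px view, with chips at (408,108) and (403,170), the tub partly visible left, and the probe at the right edge. Next, an enlarged crop.

Run:
```python
import cv2
im=cv2.imread("pics/w1raw.png")[50:130,215:310]
cv2.imwrite("pics/w1c.png",cv2.resize(im,None,fx=7,fy=7,interpolation=cv2.INTER_CUBIC))
```

```text
(no output)
```

View pics/w1c.png

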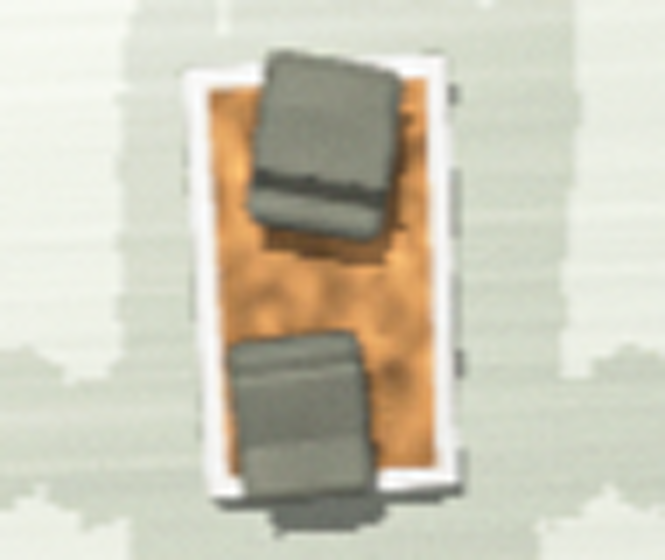

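The crop shows tin corners at (184,72), (443,57), (462,488) and (213,498). The far chip's sides run (270,55)-(250,215) and (398,80)-(380,240). The near chip's run (230,345)-(245,490) and (358,332)-(375,490).

Run:
```python
from h import *
p=np.load("w1.npy",allow_pickle=True).item()
def W(u,v,z):return pix2w(p,u,v,z,7,(215,50))
def ang(a,b):return np.degrees(np.arctan2(*(a-b)[::-1])).round(1)
TL,TR,BR,BL=[W(u,v,22) for u,v in[(184,72),(443,57),(462,488),(213,498)]]
print(TL,TR,BR,BL,"c",(TL+TR+BR+BL)/4,"ang",ang(TL,BL),ang(TR,BR),ang(TL,TR),ang(BL,BR),np.linalg.norm(TL-BL),np.linalg.norm(TL-TR))
for q in([(270,55),(250,215),(398,80),(380,240)],[(230,345),(245,490),(358,332),(375,490)]):
  P=[W(u,v,42) for u,v in q];print(P,sum(P)/4,ang(P[0],P[1]),ang(P[2],P[3]))
s=1.5625
# stage plate and wall top inner edges (800-scale)
for n,u,v,z in[("platTL",290,21,8),("plTR",519,11,8),("plBR",514,246,8),("plBL",313,255,8),("wLoutB",254,272,75),("wLoutT",216,4,75),("wRoutB",576,261,75),("wRoutT",593,1,75),("cap",209,318,17),("tubrimBottom",8,374,90),("rim right",79,315,90)]:
  print(n,pix2w(p,u,v,z,s))
```

```text
[557.2   8.1] [554.  -40.8] [474.3 -36.6] [478.2  12.9] c [515.925 -14.1  ] ang -3.5 -3.0 86.3 85.5 79.14568844858202 49.00459162160216
[array([556.4,  -8.5]), array([529.8,  -1.5]), array([549.5, -31. ]), array([522.6, -24.8])] [539.575 -16.45 ] -14.7 -13.0
[array([507.4,   5.1]), array([480.7,   5.7]), array([506.9, -18.9]), array([477.8, -18.9])] [493.2   -6.75] -1.3 0.0
platTL [623.2  73.2]
plTR [ 607.9 -117.9]
plBR [ 409.2 -103.5]
plBL [423.3  88.6]
wLoutB [428.3 125.7]
wLoutT [624.8 111.5]
wRoutB [ 406.  -140.3]
wRoutT [ 594.9 -154.9]
cap [374.9 198.9]
tubrimBottom [368.1 348.2]
rim right [412.8 271.1]
```

```bash
python3 -m handwheel '[[0.02,-0.002,-0.03,0.05,0.085],[0.04,-0.004,-0.075,0.108,0.085],[0.053,-0.006,-0.12,0.108,0.085],[0.053,-0.006,-0.165,0.108,0.085],[0.053,-0.006,-0.21,0.108,0.085],[0.053,-0.006,-0.25,0.108,0.085],[0.053,-0.006,-0.27,0.108,0.085],[0.053,-0.006,-0.27,0.108,0.085]]' 35; python3 -m handwheel '[[0,0,-0.02,0,0.085],[0,0,-0.035,0,0.085],[0,0,-0.035,0,0.06],[0,0,-0.035,0,0.04],[0,0,-0.035,0,0.02],[0,0,-0.035,0,0.01],[0,0,-0.035,0,0.01],[0,0,-0.035,0,0.01]]' 35
```

```text
time_s: 2.6
tool_pos: [489.4, -7.4, 57.3]
eef_rot: [[1.0, -0.014, -0.008], [-0.014, -1.0, 0.001], [-0.008, -0.001, -1.0]]
contact_force: [-0.3, 0.3, -0.8]
grip_width: 0.997
gripper_force: 0.0
time_s: 3.4
tool_pos: [495.0, -6.7, 28.1]
eef_rot: [[1.0, -0.011, 0.003], [-0.011, -1.0, -0.001], [0.003, 0.001, -1.0]]
contact_force: [0.5, -0.5, 6.0]
grip_width: 0.298
gripper_force: 35.4
```

```bash
python3 -m handwheel '[[0,0,0.03,0,0.01],[0,0,0.07,0,0.01],[0,0,0.11,0,0.01],[0,0.03,0.13,0,0.01],[-0.01,0.07,0.13,0,0.01],[-0.02,0.11,0.13,0,0.01],[-0.03,0.15,0.13,0,0.01],[-0.04,0.19,0.13,0,0.01]]' 35; python3 -m handwheel '[[-0.01,0.04,0,0,0.01],[-0.02,0.08,0,0,0.01],[-0.025,0.12,0,0,0.01],[-0.03,0.159,0,0,0.01],[-0.03,0.159,0,0,0.01],[-0.03,0.159,-0.03,0,0.01],[-0.03,0.159,-0.07,0,0.01],[-0.03,0.159,-0.07,0,0.01]]' 35
python3 - <<'E'
from h import *
im=viewer.capture("side")[:,:,::-1][230:384,150:350]
p=viewer.camera_params("wrist");np.save("w2.npy",p,allow_pickle=True)
w=viewer.capture("wrist")[:,:,::-1];cv2.imwrite("pics/w2raw.png",w)
a=cv2.resize(w,(400,300),interpolation=cv2.INTER_AREA);b=cv2.resize(im,(390,300),interpolation=cv2.INTER_CUBIC)
cv2.imwrite("pics/v2.png",np.hstack([a,b]))
E
```

```text
time_s: 4.2
tool_pos: [460.3, 100.0, 155.4]
eef_rot: [[0.999, 0.047, -0.005], [0.047, -0.998, 0.037], [-0.003, -0.037, -0.999]]
contact_force: [-0.6, -0.4, -0.5]
grip_width: 0.296
gripper_force: 34.7
time_s: 5.0
tool_pos: [443.6, 138.4, 106.0]
eef_rot: [[0.994, 0.106, -0.012], [0.106, -0.991, 0.075], [-0.004, -0.076, -0.997]]
contact_force: [-0.2, -0.6, -1.3]
grip_width: 0.293
gripper_force: 34.7
```

View pics/v2.png

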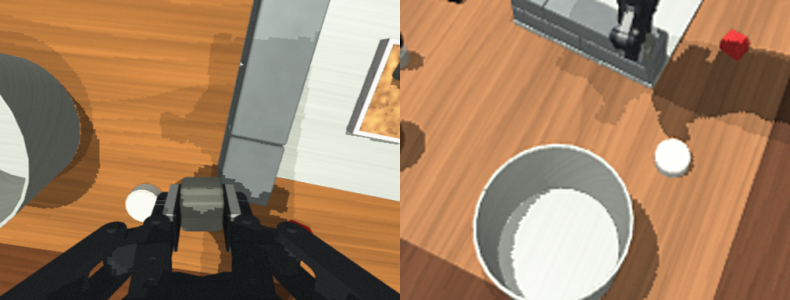

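The chip is held between the fingers (left half, ~(203,200)). The arm is lagging short of the tub, just past the wall, with a slight tilt. I'll check the joints.

Run:
```python
from h import *
s=monitor.state();print(s['time_s'],s['tool_pos'],s['qpos'],s['joint_velocities'],s['contact_force'],s['eef_rot'])
```

```text
5.1 [441.86297139 138.39534198 104.73544908] [  6.06996894  -6.0205769  -17.42144753  79.09064262   4.36465328
 179.94334911] [ 0.18512825 -0.89694258  2.82192257  1.49385531  0.10334342 -0.01150063] [-0.77574036 -0.00765286 -0.80827627] [[ 0.99425282  0.10577014 -0.01655303]
 [ 0.10671936 -0.99147366  0.07477276]
 [-0.00850317 -0.07610956 -0.9970632 ]]
```

Joint 6 is at its 180° limit, so I'll turn the tool round about 165° (same grasp, joint 6 mid-range) while raising it.

```bash
python3 -m handwheel '[[0,0,0.02,0.14,0.01],[0,0,0.04,0.28,0.01],[0,0,0.05,0.42,0.01],[0,0,0.05,0.56,0.01],[0,0,0.05,0.7,0.01],[0,0,0.05,0.84,0.01],[0,0,0.05,0.98,0.01],[0,0,0.05,1.12,0.01]]'; python3 -m handwheel '[[0,0,0,0.14,0.01],[0,0,0,0.28,0.01],[0,0,0,0.42,0.01],[0,0,0,0.56,0.01],[0,0,0,0.7,0.01],[0,0,0,0.84,0.01],[0,0,0,0.98,0.01],[0,0,0,1.12,0.01]]'
```

```text
time_s: 5.9
tool_pos: [444.7, 138.8, 158.7]
eef_rot: [[0.332, 0.941, -0.072], [0.943, -0.331, 0.023], [-0.002, -0.075, -0.997]]
contact_force: [-0.5, -0.0, -0.2]
grip_width: 0.294
gripper_force: 34.7
time_s: 6.7
tool_pos: [444.7, 138.9, 158.7]
eef_rot: [[-0.705, 0.708, -0.052], [0.709, 0.703, -0.055], [-0.003, -0.075, -0.997]]
contact_force: [0.6, -1.1, -0.0]
grip_width: 0.291
gripper_force: 34.7
```

```bash
python3 -m handwheel '[[0,0.04,0,0,0.01],[-0.005,0.085,0,0,0.01],[-0.01,0.13,0,0,0.01],[-0.015,0.175,0,0,0.01],[-0.02,0.2,0,0,0.01],[-0.02,0.2,0,0,0.01],[-0.02,0.2,-0.02,0,0.01],[-0.02,0.2,-0.04,0,0.01]]'
python3 - <<'E'
from h import *
s=monitor.state();print(s['time_s'],s['tool_pos'],s['qpos'])
w=viewer.capture("wrist")[:,:,::-1]; im=viewer.capture("side")[:,:,::-1][150:384,100:412]
cv2.imwrite("pics/v3.png",np.hstack([cv2.resize(w,(400,300)),cv2.resize(im,(400,300),interpolation=cv2.INTER_CUBIC)]))
E
```

```text
time_s: 7.5
tool_pos: [425.4, 339.1, 119.0]
eef_rot: [[-0.701, 0.712, -0.05], [0.713, 0.699, -0.054], [-0.003, -0.073, -0.997]]
contact_force: [0.4, -0.6, -1.0]
grip_width: 0.294
gripper_force: 34.8
7.5 [425.3804533  339.10636698 118.99215048] [32.13191156 10.41322994  1.11025099 84.77221898 -1.08732337 77.68008635]
```

View pics/v3.png

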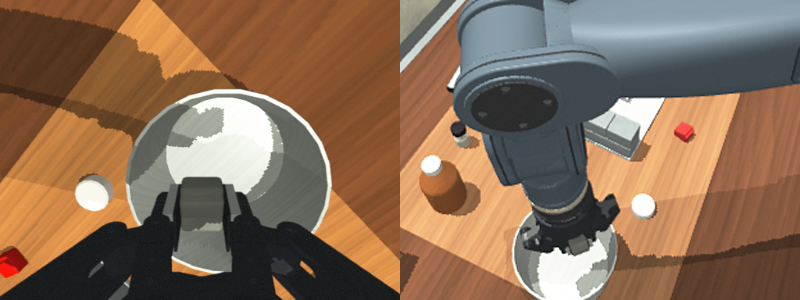

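The chip is held over the tub (wrist view: rim from x=127 to 331, chip at ~(205,200)). I'll check the tub centre from the rim.

```bash
python3 - <<'E'
from h import *
p=viewer.camera_params("wrist")
P=np.array([pix2w(p,u,v,90,.78125) for u,v in[(127,185),(331,185),(230,91),(215,272),(160,112),(305,120)]])
A=np.c_[2*P,np.ones(6)];x=np.linalg.lstsq(A,(P**2).sum(1),rcond=None)[0]
print(P,x[:2],np.sqrt(x[2]+x[0]**2+x[1]**2))
E
python3 -m handwheel '[[0.015,0.005,-0.02,0,0.01],[0.015,0.005,-0.05,0,0.01],[0.015,0.005,-0.08,0,0.01],[0.015,0.005,-0.08,0,0.01]]'
```

```text
[[385.4 290.7]
 [488.6 400.6]
 [389.9 395.1]
 [489.4 283.4]
 [366.1 351.3]
 [438.8 417.2]] [441.47771267 341.39279115] 75.47489876754634
time_s: 8.0
tool_pos: [436.6, 341.3, 34.5]
eef_rot: [[-0.7, 0.712, -0.06], [0.714, 0.698, -0.06], [-0.0, -0.085, -0.996]]
contact_force: [-1.1, -0.9, -0.7]
grip_width: 0.296
gripper_force: 34.8
```

```bash
python3 -m handwheel '[[0,0,0,0,0.045],[0,0,0,0,0.045],[0,0,0,0,0.045],[0,0,0.04,0,0.045],[0,0,0.08,0,0.045],[0,0,0.12,0,0.045],[0,0,0.16,0.14,0.045],[0,0,0.18,0.28,0.085]]'; for i in 1 2 3; do :; done; python3 -m handwheel '[[0,0,0,0.14,0.085],[0,0,0,0.28,0.085],[0,0,0,0.42,0.085],[0,0,0,0.56,0.085],[0,0,0,0.7,0.085],[0,0,0,0.84,0.085],[0,0,0,0.98,0.085],[0,0,0,1.12,0.085]]';python3 -m handwheel '[[0,0,0,0.14,0.085],[0,0,0,0.28,0.085],[0,0,0,0.42,0.085],[0,0,0,0.56,0.085],[0,0,0,0.7,0.085],[0,0,0,0.84,0.085],[0,0,0,0.98,0.085],[0,0,0,1.12,0.085]]';python3 -m handwheel '[[0,0,0,0.14,0.085],[0,0,0,0.28,0.085],[0,0,0,0.42,0.085],[0,0,0,0.56,0.085],[0,0,0,0.7,0.085],[0,0,0,0.84,0.085],[0,0,0,0.98,0.085],[0,0,0,1.12,0.085]]'
python3 - <<'E'
from h import *
s=monitor.state();print(s['time_s'],s['tool_pos'],s['qpos'])
E
```

```text
time_s: 8.8
tool_pos: [441.0, 344.9, 224.8]
eef_rot: [[-0.873, 0.486, -0.027], [0.487, 0.871, -0.063], [-0.007, -0.068, -0.998]]
contact_force: [-0.4, 0.9, 0.3]
grip_width: 0.679
gripper_force: 0.0
time_s: 9.6
tool_pos: [439.6, 344.2, 220.1]
eef_rot: [[-0.819, -0.572, 0.048], [-0.574, 0.816, -0.06], [-0.005, -0.076, -0.997]]
contact_force: [-0.5, 0.3, 0.4]
grip_width: 0.997
gripper_force: 0.0
time_s: 10.4
tool_pos: [439.6, 344.2, 220.2]
eef_rot: [[0.16, -0.984, 0.077], [-0.987, -0.159, 0.016], [-0.003, -0.079, -0.997]]
contact_force: [-0.3, 0.6, -0.3]
grip_width: 0.995
gripper_force: 0.0
time_s: 11.2
tool_pos: [439.6, 344.1, 220.2]
eef_rot: [[0.958, -0.285, 0.022], [-0.286, -0.955, 0.075], [0.0, -0.078, -0.997]]
contact_force: [0.4, 0.1, 0.6]
grip_width: 0.994
gripper_force: 0.0
11.2 [439.64061765 344.0871291  220.23784975] [  29.38879348    3.62888473    5.20635951   88.3374141     3.11986046
 -133.90975561]
```

```bash
python3 -m handwheel '[[0,0,0.02,0.14,0.085],[0,0,0.04,0.28,0.085],[0,0,0.04,0.42,0.085],[0,0,0.04,0.56,0.085],[0,0,0.04,0.7,0.085],[0,0,0.04,0.7,0.085],[0,-0.03,0.04,0.7,0.085],[0,-0.06,0.04,0.7,0.085]]';  python3 -m handwheel '[[0,-0.02,0,0,0.085],[0,-0.04,0,0,0.085],[0,-0.04,0,0,0.085]]'
python3 - <<'E'
from h import *
s=monitor.state();print(s['time_s'],s['tool_pos'],s['qpos'])
E
```

```text
time_s: 12.0
tool_pos: [438.6, 285.1, 259.0]
eef_rot: [[0.921, 0.388, -0.03], [0.389, -0.918, 0.068], [-0.001, -0.075, -0.997]]
contact_force: [-0.8, -0.3, 0.4]
grip_width: 0.994
gripper_force: 0.0
time_s: 12.3
tool_pos: [431.4, 262.3, 259.0]
eef_rot: [[0.931, 0.364, -0.023], [0.365, -0.929, 0.055], [-0.001, -0.059, -0.998]]
contact_force: [0.2, 0.5, 0.6]
grip_width: 0.999
gripper_force: 0.0
12.3 [431.41314433 262.33914721 259.01384635] [ 2.15478734e+01 -1.15097689e-01  5.87501891e+00  9.60430684e+01
  3.39207315e+00 -1.79861272e+02]
```

Saturating at the opposite limit is undoing the tilt, from 4.3° to 3.4°. I'll continue.

```bash
python3 -m handwheel '[[0,-0.02,0,0,0.085],[0,-0.04,0,0,0.085],[0,-0.06,0,0,0.085],[0,-0.06,0,0,0.085]]';  python3 - <<'E'
from h import *
s=monitor.state();print(s['time_s'],s['tool_pos'],s['qpos'])
E
```

```text
time_s: 12.7
tool_pos: [421.7, 229.6, 258.3]
eef_rot: [[0.944, 0.329, -0.014], [0.329, -0.944, 0.031], [-0.003, -0.034, -0.999]]
contact_force: [-0.0, -0.4, 0.1]
grip_width: 0.993
gripper_force: 0.0
12.7 [421.67175955 229.59540465 258.31463175] [  19.2620403    -3.50408133    2.53129523   96.19422526    1.95161405
 -179.93436645]
```

```bash
python3 -m handwheel '[[0,-0.03,0,0,0.085],[0,-0.06,0,0,0.085],[0,-0.08,0,0,0.085],[0,-0.08,0,0,0.085],[0,-0.08,0,0,0.085]]';  python3 - <<'E'
from h import *
s=monitor.state();print(s['time_s'],s['tool_pos'],s['qpos'])
E
```

```text
time_s: 13.2
tool_pos: [410.6, 189.8, 258.2]
eef_rot: [[0.96, 0.28, -0.003], [0.28, -0.96, -0.001], [-0.003, -0.0, -1.0]]
contact_force: [0.2, -0.6, -0.1]
grip_width: 0.995
gripper_force: 0.0
13.2 [410.61668288 189.83654956 258.2138577 ] [ 1.62960789e+01 -7.34528579e+00 -1.01772506e+00  9.65019552e+01
  1.64109560e-02 -1.79942328e+02]
```

```bash
python3 -m handwheel '[[0,0,0,-0.14,0.085],[0,0,0,-0.28,0.085],[0,0,0,-0.42,0.085],[0,0,0,-0.56,0.085],[0.01,-0.02,0,-0.7,0.085],[0.03,-0.04,0,-0.84,0.085],[0.05,-0.06,0,-0.98,0.085],[0.06,-0.08,0,-1.12,0.085]]'; python3 -m handwheel '[[0,0,0,-0.14,0.085],[0,-0.02,0,-0.28,0.085],[0,-0.04,0,-0.42,0.085],[0,-0.06,0,-0.56,0.085],[0,-0.08,0,-0.7,0.085],[0,-0.1,0,-0.84,0.085],[0,-0.12,0,-0.98,0.085],[0,-0.12,0,-1.12,0.085]]';python3 -m handwheel '[[0.01,0,0,-0.14,0.085],[0.03,0,0,-0.28,0.085],[0.03,0,0,-0.38,0.085],[0.03,0,0,-0.38,0.085],[0.03,0,0,-0.38,0.085]]'
python3 - <<'E'
from h import *
s=monitor.state();print(s['time_s'],s['tool_pos'],s['qpos'])
p=viewer.camera_params("wrist");np.save("w3.npy",p,allow_pickle=True)
im=viewer.capture("wrist")[:,:,::-1];cv2.imwrite("pics/w3raw.png",im)
q=w2pix(p,[[516,-14,22],[539.5,-16.5,42]]);print(q)
cv2.imwrite("pics/w3.png",cv2.resize(im,(800,600),interpolation=cv2.INTER_CUBIC))
E
```

```text
time_s: 14.0
tool_pos: [472.0, 109.5, 257.6]
eef_rot: [[0.666, -0.746, -0.002], [-0.745, -0.667, 0.003], [-0.004, -0.0, -1.0]]
contact_force: [0.7, -0.3, 0.1]
grip_width: 0.994
gripper_force: 0.0
time_s: 14.8
tool_pos: [470.9, -11.8, 257.8]
eef_rot: [[-0.383, -0.924, 0.001], [-0.924, 0.383, 0.003], [-0.003, -0.0, -1.0]]
contact_force: [-0.1, 0.7, 0.1]
grip_width: 0.995
gripper_force: 0.0
time_s: 15.3
tool_pos: [500.6, -9.8, 257.9]
eef_rot: [[-0.691, -0.723, 0.002], [-0.723, 0.691, 0.003], [-0.004, 0.0, -1.0]]
contact_force: [1.2, 0.5, 0.5]
grip_width: 0.992
gripper_force: 0.0
15.3 [500.55909659  -9.81744999 257.92038351] [ -8.91909497  -0.52303043   5.40647742  95.83563839   0.18312872
 -55.22056028]
[[246.03915601 161.75302124]
 [229.6026313  177.52707231]]
```

View pics/w3.png

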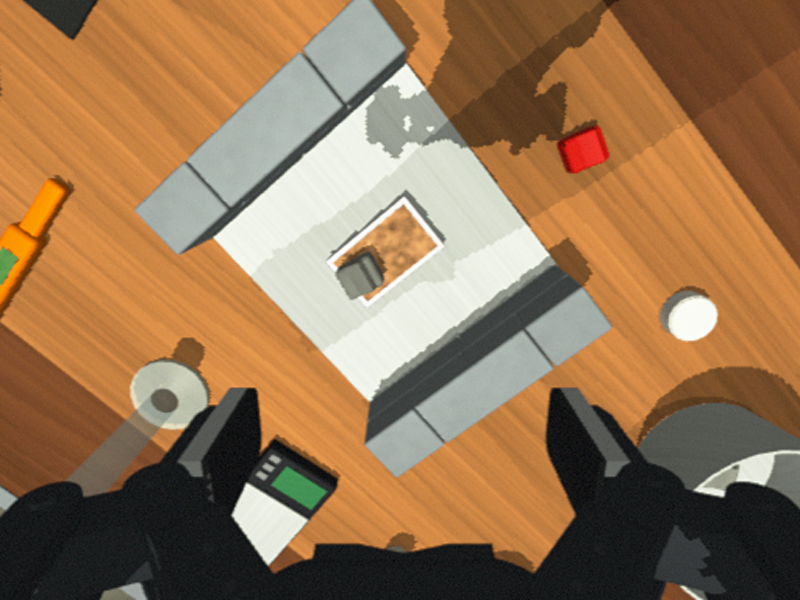

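The tin (corners (405,193), (443,243), (369,304), (328,263)) now holds only chip 2 at (359,275), which matches the prediction. Chip 1's spot is clear.

```bash
python3 - <<'E'
from h import *
p=np.load("w3.npy",allow_pickle=True).item();s=1.5625
P=[pix2w(p,u,v,22,s) for u,v in[(405,193),(443,243),(369,304),(328,263)]];print(P,sum(P)/4)
ang=lambda a,b:np.degrees(np.arctan2(*(b-a)[::-1]))%180
print(ang(P[0],P[3]),ang(P[1],P[2]),ang(pix2w(p,397,476,75,s),pix2w(p,610,325,75,s)),ang(pix2w(p,181,253,75,s),pix2w(p,406,45,75,s)))
E
python3 -m handwheel '[[0.02,-0.004,0,-0.14,0.085],[0.039,-0.007,0,-0.28,0.085],[0.039,-0.007,-0.02,-0.42,0.085],[0.039,-0.007,-0.04,-0.56,0.085],[0.039,-0.007,-0.08,-0.7,0.085],[0.039,-0.007,-0.12,-0.84,0.085],[0.039,-0.007,-0.15,-0.98,0.085],[0.039,-0.007,-0.15,-1.05,0.085]]'; python3 -m handwheel '[[0,0,-0.03,0,0.085],[0,0,-0.05,0,0.085],[0,0,-0.05,0,0.085],[0,0,-0.05,0,0.085]]'
```

```text
[array([472.8, -36.5]), array([477.8,  11.5]), array([554.5,   7.3]), array([553.8, -39. ])] [514.725 -14.175]
178.23217294414394 176.8656821159883 176.34715714221062 176.23634792101578
time_s: 16.15
tool_pos: [534.9, -16.2, 101.8]
eef_rot: [[-0.97, 0.244, -0.007], [0.244, 0.97, 0.001], [0.008, -0.001, -1.0]]
contact_force: [-0.7, 1.1, -0.2]
grip_width: 0.995
gripper_force: 0.0
time_s: 16.55
tool_pos: [539.1, -16.9, 58.2]
eef_rot: [[-0.97, 0.241, 0.003], [0.241, 0.97, -0.001], [-0.003, 0.0, -1.0]]
contact_force: [0.6, 0.1, -0.3]
grip_width: 0.994
gripper_force: 0.0
```

Pose is good (yaw 166°). Descend the last 30 mm, close and lift.

```bash
python3 -m handwheel '[[0,0,-0.02,0,0.085],[0,0,-0.03,0,0.085],[0,0,-0.03,0,0.06],[0,0,-0.03,0,0.04],[0,0,-0.03,0,0.02],[0,0,-0.03,0,0.01],[0,0,-0.03,0,0.01],[0,0,-0.03,0,0.01]]' 35; python3 -m handwheel '[[0,0,0.03,0,0.01],[0,0,0.07,0,0.01],[0,0,0.11,0,0.01],[0,0,0.13,0,0.01],[0,0.04,0.13,0,0.01],[-0.01,0.08,0.13,0,0.01],[-0.02,0.12,0.13,0,0.01],[-0.03,0.16,0.13,0,0.01]]' 35
```

```text
time_s: 17.35
tool_pos: [540.5, -17.2, 29.3]
eef_rot: [[-0.97, 0.242, 0.006], [0.242, 0.97, -0.001], [-0.006, 0.0, -1.0]]
contact_force: [0.8, -0.5, 3.8]
grip_width: 0.296
gripper_force: 34.9
time_s: 18.15
tool_pos: [508.8, 144.2, 157.7]
eef_rot: [[-0.97, 0.243, 0.003], [0.243, 0.97, -0.001], [-0.003, -0.0, -1.0]]
contact_force: [0.0, -0.3, -0.3]
grip_width: 0.291
gripper_force: 34.5
```

```bash
python3 -m handwheel '[[-0.01,0.04,0,0,0.01],[-0.02,0.08,0,0,0.01],[-0.03,0.12,0,0,0.01],[-0.04,0.16,0,0,0.01],[-0.047,0.195,0,0,0.01],[-0.047,0.195,0,0,0.01],[-0.047,0.195,0,0,0.01],[-0.047,0.195,-0.03,0,0.01]]';  python3 -m handwheel '[[0,0,-0.03,0,0.01],[0,0,-0.06,0,0.01],[0,0,-0.08,0,0.01],[0,0,-0.08,0,0.01],[0,0,-0.08,0,0.045],[0,0,-0.08,0,0.045],[0,0,-0.08,0,0.045],[0,0,-0.04,0,0.045]]'; python3 -m handwheel '[[0,0,0.04,0,0.045],[0,0,0.08,0,0.045],[0,0,0.12,0,0.045],[0,-0.03,0.16,0,0.045],[0,-0.06,0.18,0,0.045],[0,-0.1,0.18,0,0.085],[0,-0.14,0.18,0,0.085],[0,-0.18,0.18,0,0.085]]'
```

```text
time_s: 18.95
tool_pos: [465.8, 338.9, 132.6]
eef_rot: [[-0.97, 0.242, 0.012], [0.242, 0.97, 0.003], [-0.011, 0.006, -1.0]]
contact_force: [0.5, 0.3, 0.2]
grip_width: 0.293
gripper_force: 34.5
time_s: 19.75
tool_pos: [458.8, 335.7, 83.3]
eef_rot: [[-0.97, 0.242, -0.006], [0.242, 0.97, -0.006], [0.004, -0.008, -1.0]]
contact_force: [0.8, -1.1, -1.6]
grip_width: 0.527
gripper_force: 0.0
time_s: 20.55
tool_pos: [463.0, 156.8, 270.3]
eef_rot: [[-0.97, 0.241, 0.008], [0.241, 0.97, -0.0], [-0.008, 0.002, -1.0]]
contact_force: [0.2, -0.3, 0.8]
grip_width: 0.991
gripper_force: 0.0
```

```bash
python3 -m handwheel '[[0,-0.045,0.02,0,0.085],[0,-0.09,0.03,0,0.085],[0,-0.135,0.03,0,0.085],[0,-0.18,0.03,0,0.085],[0,-0.225,0.03,0,0.085],[0,-0.27,0.03,0,0.085],[0,-0.31,0.03,0,0.085],[0,-0.35,0.03,0,0.085]]';  python3 -m handwheel '[[0,-0.04,0,0,0.085],[0,-0.08,0,0,0.085],[0,-0.1,0,0,0.085],[0,-0.1,0,0,0.085],[0,-0.1,0,0,0.085]]'
python3 - <<'E'
from h import *
s=monitor.state();print(s['time_s'],s['tool_pos'],s['qpos'])
p=viewer.camera_params("wrist");np.save("w4.npy",p,allow_pickle=True)
im=viewer.capture("wrist")[:,:,::-1];cv2.imwrite("pics/w4raw.png",im)
a=cv2.resize(im[:,:],(560,420),interpolation=cv2.INTER_CUBIC)
t=cv2.resize(viewer.capture("side")[:,:,::-1][290:384,180:285],(235,210),interpolation=cv2.INTER_CUBIC)
u=cv2.resize(viewer.capture("side")[:,:,::-1][150:255,190:308],(235,210),interpolation=cv2.INTER_CUBIC)
cv2.imwrite("pics/v4.png",np.hstack([a,np.vstack([t,u])]))
E
```

```text
time_s: 21.35
tool_pos: [462.5, -194.0, 299.9]
eef_rot: [[-0.97, 0.242, 0.007], [0.242, 0.97, -0.003], [-0.007, -0.001, -1.0]]
contact_force: [1.0, -0.3, -0.6]
grip_width: 0.995
gripper_force: 0.0
time_s: 21.85
tool_pos: [462.6, -292.1, 299.1]
eef_rot: [[-0.97, 0.243, 0.005], [0.243, 0.97, -0.001], [-0.005, 0.0, -1.0]]
contact_force: [0.7, -0.4, -0.5]
grip_width: 0.995
gripper_force: 0.0
21.85 [ 462.57004616 -292.09983747  299.07064178] [-39.36764115   7.51785654  18.59615696 100.82282069   0.12454569
 -25.32283474]
```

View pics/v4.png

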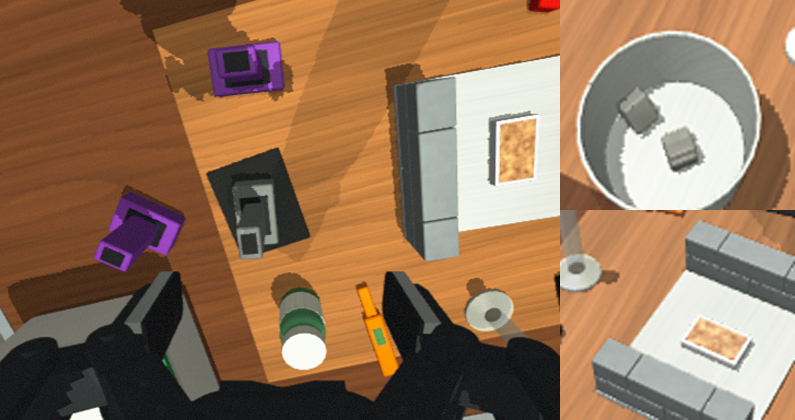

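Both chips lie in the tub (right top), and the tin is clear. The grey probe is at ~(252,215) in the left view. This crop is to measure the probe and the tin more closely.

Run:
```python
import cv2,numpy as np
im=cv2.imread("pics/w4raw.png")
a=cv2.resize(im[145:245,200:280],None,fx=6,fy=6,interpolation=cv2.INTER_CUBIC)
b=cv2.resize(im[92:182,440:500],None,fx=5,fy=5,interpolation=cv2.INTER_CUBIC)
o=np.zeros((600,780,3),np.uint8);o[:,:480]=a;o[:450,480:]=b
cv2.imwrite("pics/c4.png",o)
```

```text
(no output)
```

View pics/c4.png

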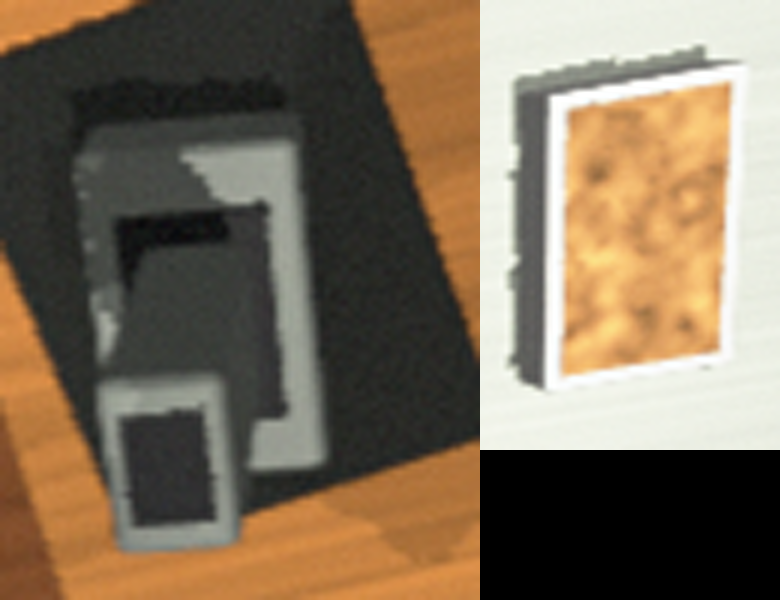

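Stem-top corners in the crop: (98,378), (222,375), (240,545), (118,550). Head-top edges: (76,152), (299,140), (326,468). Tin corners: (548,95), (746,65), (730,355), (545,388).

Run:
```python
from h import *
p=np.load("w4.npy",allow_pickle=True).item()
ang=lambda a,b:(np.degrees(np.arctan2(*(b-a)[::-1]))%180).round(1)
def rep(n,P):
  n0=np.linalg.norm
  print(n,[list(x) for x in P],"c",sum(P)/4,"long",ang(P[0],P[3]),ang(P[1],P[2]),"short",ang(P[0],P[1]),ang(P[3],P[2]),n0(P[0]-P[3]).round(1),n0(P[1]-P[2]).round(1),n0(P[0]-P[1]).round(1),n0(P[2]-P[3]).round(1))
rep("stem",[pix2w(p,u,v,119,6,(200,145)) for u,v in[(98,378),(222,375),(240,545),(118,550)]])
H=[pix2w(p,u,v,34,6,(200,145)) for u,v in[(76,152),(299,140),(326,468)]]
H.append(H[0]+H[2]-H[1]); rep("head",H)
print("left edge",ang(H[0],pix2w(p,105,360,34,6,(200,145))))
rep("tin",[pix2w(p,u-480,v,22,5,(440,92)) for u,v in[(548,95),(746,65),(730,355),(545,388)]])
```

```text
stem [[np.float64(496.1), np.float64(-346.9)], [np.float64(501.0), np.float64(-324.9)], [np.float64(534.6), np.float64(-330.5)], [np.float64(530.1), np.float64(-352.9)]] c [ 515.45 -338.8 ] long 170.0 170.5 short 77.4 78.6 34.5 34.1 22.5 22.8
head [[np.float64(472.5), np.float64(-356.1)], [np.float64(481.7), np.float64(-307.7)], [np.float64(559.2), np.float64(-321.2)], [np.float64(550.0), np.float64(-369.59999999999997)]] c [ 515.85 -338.65] long 170.1 170.1 short 79.2 79.2 78.7 78.7 49.3 49.3
left edge 171.2
tin [[np.float64(474.5), np.float64(-35.4)], [np.float64(479.1), np.float64(14.2)], [np.float64(555.8), np.float64(8.5)], [np.float64(553.1), np.float64(-40.7)]] c [515.625 -13.35 ] long 176.1 175.7 short 84.7 86.9 78.8 76.9 49.8 49.3
```

```bash
python3 -m handwheel '[[0.02,-0.02,-0.02,0.04,0.085],[0.04,-0.04,-0.05,0.075,0.085],[0.053,-0.047,-0.09,0.075,0.085],[0.053,-0.047,-0.12,0.075,0.085],[0.053,-0.047,-0.14,0.075,0.085],[0.053,-0.047,-0.14,0.075,0.085],[0.053,-0.047,-0.14,0.075,0.085]]'
python3 - <<'E'
from h import *
s=monitor.state();print(s['time_s'],s['tool_pos'],s['eef_rot'])
E
```

```text
time_s: 22.7
tool_pos: [515.7, -338.0, 158.7]
eef_rot: [[-0.986, 0.167, 0.004], [0.167, 0.986, -0.001], [-0.004, 0.0, -1.0]]
contact_force: [0.6, 0.4, 1.0]
grip_width: 0.998
gripper_force: 0.0
22.7 [ 515.74711783 -338.02781522  158.70943644] [[-9.85914886e-01  1.67207178e-01  3.68730511e-03]
 [ 1.67206466e-01  9.85921774e-01 -5.02826436e-04]
 [-3.71947058e-03  1.20797187e-04 -9.99993075e-01]]
```

```bash
python3 -m handwheel '[[0,-0.001,-0.03,0,0.085],[0,-0.001,-0.06,0,0.085],[0,-0.001,-0.085,0,0.085],[0,-0.001,-0.097,0,0.085],[0,-0.001,-0.097,0,0.085],[0,-0.001,-0.097,0,0.085]]'; python3 -m handwheel '[[0,0,0,0,0.06],[0,0,0,0,0.045],[0,0,0,0,0.035],[0,0,0,0,0.028],[0,0,0,0,0.02],[0,0,0,0,0.01],[0,0,0,0,0.01],[0,0,0,0,0.01]]' 70
```

```text
time_s: 23.3
tool_pos: [516.6, -340.7, 63.3]
eef_rot: [[-0.986, 0.168, 0.006], [0.168, 0.986, -0.003], [-0.007, -0.002, -1.0]]
contact_force: [-1.0, -0.1, -0.0]
grip_width: 0.996
gripper_force: 0.0
time_s: 24.1
tool_pos: [515.9, -340.0, 61.6]
eef_rot: [[-0.986, 0.168, 0.005], [0.168, 0.986, -0.001], [-0.005, -0.0, -1.0]]
contact_force: [0.1, 1.3, 3.6]
grip_width: 0.271
gripper_force: 69.3
```

```bash
python3 -m handwheel '[[0,0,0.008,0,0.01],[0,0,0.025,0,0.01],[0,0,0.05,0,0.01],[0,0,0.075,0,0.01],[0,0,0.1,0,0.01],[0,0,0.12,0,0.01],[0,0,0.13,0,0.01],[0,0,0.13,0,0.01]]' 70; python3 -m handwheel '[[0,0.01,0,0,0.01],[0,0.03,0,0,0.01],[0,0.055,0,0,0.01],[0,0.08,0,0,0.01],[0,0.105,0,0,0.01],[0,0.13,0,0,0.01],[0,0.155,0,0,0.01],[0,0.18,0,0,0.01]]'; python3 -m handwheel '[[0,0.025,0,0.02,0.01],[0,0.05,0,0.04,0.01],[0,0.075,0,0.06,0.01],[0,0.1,0,0.08,0.01],[0,0.125,0,0.1,0.01],[0,0.14,0,0.1,0.01],[0,0.146,0,0.1,0.01],[0,0.146,0,0.1,0.01]]'
```

```text
time_s: 24.9
tool_pos: [515.9, -340.5, 192.1]
eef_rot: [[-0.986, 0.169, 0.005], [0.169, 0.986, -0.002], [-0.005, -0.001, -1.0]]
contact_force: [0.2, 0.3, -3.9]
grip_width: 0.274
gripper_force: 69.0
time_s: 25.7
tool_pos: [514.0, -157.7, 188.6]
eef_rot: [[-0.986, 0.168, -0.0], [0.168, 0.986, 0.002], [0.001, 0.002, -1.0]]
contact_force: [1.3, -0.2, -4.3]
grip_width: 0.274
gripper_force: 69.0
time_s: 26.5
tool_pos: [515.0, -13.5, 190.2]
eef_rot: [[-0.998, 0.068, 0.002], [0.068, 0.998, -0.0], [-0.002, -0.0, -1.0]]
contact_force: [0.0, -0.2, -3.0]
grip_width: 0.27
gripper_force: 69.1
```

```bash
python3 -m handwheel '[[0.001,0,-0.01,0,0.01],[0.001,0,-0.03,0,0.01],[0.001,0,-0.05,0,0.01],[0.001,0,-0.07,0,0.01],[0.001,0,-0.085,0,0.01],[0.001,0,-0.09,0,0.01],[0.001,0,-0.09,0,0.01],[0.001,0,-0.09,0,0.01]]'; python3 -m handwheel '[[0,0,0,0,0.01],[0,0,0,0,0.01]]';python3 - <<'E'
from h import *
s=monitor.state();T=s['tool_pos'];R=s['eef_rot'];print(s['time_s'],T,R)
def box(c,yaw,hx,hy,z):
    y=np.radians(yaw);a=np.array([np.cos(y),np.sin(y)]);b=np.array([-a[1],a[0]])
    return [[*(np.array(c)+i*hx*a+j*hy*b),z] for i,j in((1,1),(1,-1),(-1,-1),(-1,1))]
yaw=np.degrees(np.arctan2(R[1][0],R[0][0]));u=T[2]-57.6;print("underside",u,"yaw",yaw)
for n in("side","scene","wrist"):
    p=viewer.camera_params(n);im=viewer.capture(n)[:,:,::-1].copy();cv2.imwrite(f"pics/f_{n}.png",im)
    np.save(f"f_{n}.npy",p,allow_pickle=True)
    for m,bx in (("head top",box(T[:2],yaw,40,25,u+30)),("under",box(T[:2],yaw,40,25,u)),("tin",box((515.6,-13.7),176.1,40,25,22))):print(n,m,w2pix(p,bx).round(1).tolist())
side=cv2.imread("pics/f_side.png")[160:260,215:325];sc=cv2.imread("pics/f_scene.png")[150:230,220:320];wr=cv2.imread("pics/f_wrist.png")[150:384,130:390]
o=np.zeros((600,800,3),np.uint8)
o[:350,:385]=cv2.resize(side,None,fx=3.5,fy=3.5,interpolation=cv2.INTER_CUBIC)
o[:320,390:790]=cv2.resize(sc,None,fx=4,fy=4,interpolation=cv2.INTER_CUBIC)
o[355:589,:260]=wr
cv2.imwrite("pics/f.png",o)
E
```

```text
time_s: 27.3
tool_pos: [517.2, -14.4, 101.9]
eef_rot: [[-0.998, 0.07, 0.005], [0.07, 0.998, -0.001], [-0.005, -0.0, -1.0]]
contact_force: [0.9, -0.4, -4.1]
grip_width: 0.272
gripper_force: 69.0
time_s: 27.5
tool_pos: [517.4, -14.1, 102.4]
eef_rot: [[-0.998, 0.069, 0.006], [0.069, 0.998, -0.001], [-0.006, -0.0, -1.0]]
contact_force: [-0.1, 0.9, -3.4]
grip_width: 0.27
gripper_force: 69.0
27.5 [517.42746356 -14.13915608 102.35500744] [[-9.97582936e-01  6.92268333e-02  5.99429871e-03]
 [ 6.92244341e-02  9.97600927e-01 -6.07045305e-04]
 [-6.02194177e-03 -1.90626102e-04 -9.99981850e-01]]
underside 44.755007444600984 yaw 176.03048540387434
side head top [[286.2, 199.3], [277.3, 213.5], [248.5, 201.4], [258.0, 187.8]]
side under [[285.7, 206.7], [276.9, 220.7], [248.8, 208.7], [258.1, 195.3]]
side tin [[285.8, 212.4], [277.2, 226.4], [249.5, 214.4], [258.7, 201.1]]
scene head top [[257.6, 180.4], [270.7, 178.5], [277.4, 189.9], [263.8, 192.0]]
scene under [[257.6, 187.3], [270.6, 185.3], [277.2, 196.9], [263.7, 199.1]]
scene tin [[257.6, 192.2], [270.4, 190.2], [277.0, 201.9], [263.7, 204.1]]
wrist head top [[211.2, 161.4], [302.4, 161.5], [296.7, 286.8], [216.8, 286.7]]
wrist under [[217.7, 151.0], [296.1, 151.1], [291.8, 261.8], [221.9, 261.7]]
wrist tin [[221.9, 142.4], [292.9, 142.4], [289.4, 244.5], [225.4, 244.5]]
```

View pics/f.png

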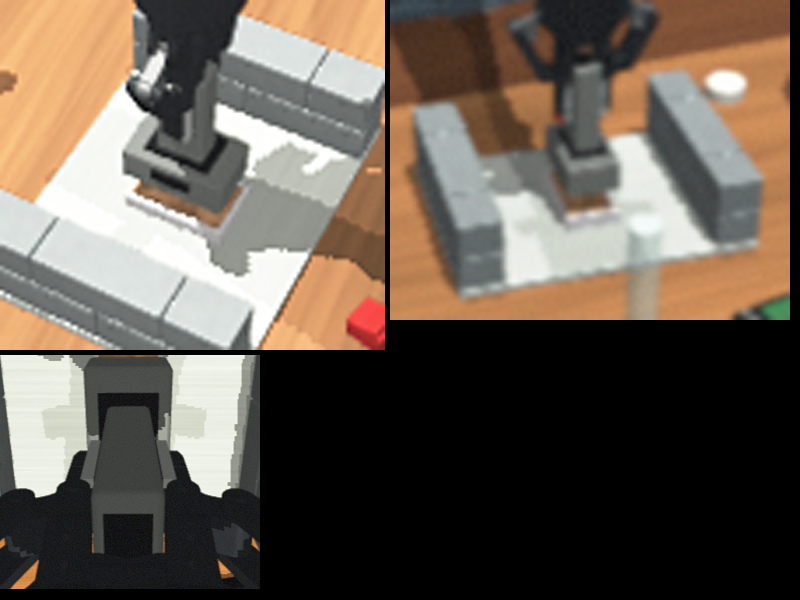

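The side, scene and wrist crops agree with the predicted outlines: side tin corners at (247,184) and (126,193), and the probe head over the tin about 22 mm clear, parallel and centred. I'll make the final descent of about 12 mm with a 1.5 mm x correction.

```bash
python3 -m handwheel '[[-0.0005,0,-0.004,0,0.01],[-0.001,0,-0.008,0,0.01],[-0.0015,0,-0.012,0,0.01],[-0.0015,0,-0.012,0,0.01],[-0.0015,0,-0.012,0,0.01],[-0.0015,0,-0.012,0,0.01]]'; for i in 1 2; do python3 -m handwheel '[[0,0,0,0,0.01],[0,0,0,0,0.01]]'; done
```

```text
time_s: 28.25
tool_pos: [515.1, -14.0, 89.2]
eef_rot: [[-0.998, 0.069, 0.004], [0.069, 0.998, -0.0], [-0.004, 0.0, -1.0]]
contact_force: [0.1, -0.3, -3.6]
grip_width: 0.271
gripper_force: 69.0
time_s: 28.45
tool_pos: [515.2, -14.0, 89.3]
eef_rot: [[-0.998, 0.069, 0.004], [0.069, 0.998, -0.0], [-0.004, 0.0, -1.0]]
contact_force: [-0.5, 0.1, -4.0]
grip_width: 0.274
gripper_force: 69.0
time_s: 28.65
tool_pos: [515.1, -14.0, 89.2]
eef_rot: [[-0.998, 0.069, 0.004], [0.069, 0.998, -0.0], [-0.004, 0.0, -1.0]]
contact_force: [0.4, 0.3, -3.6]
grip_width: 0.271
gripper_force: 69.0
```

```bash
python3 -c "
from bench import close_job
print(close_job())"
```

```text
the job is handed in; nothing more can be done
None
```

The job is handed in at about 29 s: both chips are in the tub, and the probe is held still and upright about 10 mm above the tin, centred to about 1 mm and lined up with it.

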